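Slide the packed tray into the bench tray sealer and hold the sealing head pressed

TASK

Close the packed jelly tray in the tray sealer: by its black handle, slide the blue carrier that holds the tray along the machine's bed, without lifting it, under the raised sealing head until it is fully home against the red end stop. Then press the head down by the black bar at its front until the head is level and the tray has pushed the sprung sealing plate half-way (6 mm of its 12 mm) into the head, never all the way in, which would crush the tray, and keep it there: the job ends holding, so finish your program while the bar is still held down, because the head springs up when let go. Leave everything else on the counter where it is.

Things in the scene. Friction and masses are not known exactly. Their poses are not given: they have to be found in the camera images.
- station (a point): Point on the steel bed of the white tray sealer (fixed, bed 45 mm above the counter) under the centre of its head. x points to the machine's back, y along the bed to the red end stop, z up. In this frame the flat bed spans x -125 to 125, y -385 (open infeed end) to 135 mm. The carrier is home when its middle stands over this point and its axes agree with these.
- end_stop (a point): Middle of the face of the red end stop, where the carrier's leading end rests when home: 90 mm beyond the station along its y, 10 mm above the bed. The stop is 150 mm wide, 20 mm high.
- guide_mouth (a point): Middle of the flared mouth of the two aluminium side guides (14 mm high), on the bed at y -90 mm of the station. Guides: inner faces at x -73 and 73 mm from y -40 to 95, flaring to about -110 and 110 mm at y -90.
- carrier_mid (a point): Middle (half-way up, 20 mm above the bed) of the loose blue plastic carrier: an open frame 140 (x) by 180 (y) by 40 mm high, about 0.5 kg, lying on the infeed, with the packed tray in its opening. Its y axis points to its leading end (to the end stop when aligned); its black handle sticks out of the other end.
- carrier_grip (a point): Grip point on the centre line of the carrier's black handle: a bar 18 mm wide (x) and 18 mm high along the carrier's y, from 90 to 210 mm behind the carrier's middle. This point is 180 mm behind the middle, 30 mm above the bed (bar's underside 21 mm above it), and turns with the carrier. When home it is 95 mm outside the head, which spans y -85 to 85 mm.
- tray: Packed white tray with a brown slab of acorn jelly under a clear lid, 110 by 150 mm over the rim, 38 mm high, 0.2 to 0.4 kg, loose but sitting in the carrier's opening with 2.5 mm play each way. Origin at the middle of its rim's underside, which rests on the carrier's top 40 mm above the bed; the lid's top is 5 mm higher.
- hinge (a point): Middle of the head's hinge axis, which runs along the station's y: 120 mm behind the station (+x), 75 mm above the bed. Axes as the station's. Behind it stands the control tower, 140 mm high.
- handle (a point): Middle of the black round bar (24 mm thick, 140 mm long, along the hinge axis) at the head's front, 255 mm from the hinge axis; 53 mm free between bar and head. It can be pinched or pressed from above. About 223 mm above the bed with the head raised; 80 mm above the bed and at x -135 mm of the station when level; between, it follows the circle about the hinge.
- handle_bar: That bar's black grip sleeve, which turns freely on its rod; its origin is the same point as handle.
- head (a joint): Hinge of the sealing head (rad): 0 raised, 0.60 level, 0.70 its limit. A spring lifts it: pressing at the bar takes about 1 to 2 N at the start and 6 N near level, plus about 8 N for the sealing plate at half travel; it rises when let go.
- plate_travel (a joint): How far (m) the sprung sealing plate is pushed up into the head: 0 hanging free, 0.012 all the way in. Over the tray it meets the lid with the head at about 0.55 rad and reads about 0.006 with the head level; 1 mm for each 2 mm of bar movement. Spring 1.5 N/mm, preload 4.5 N.
- plate: The aluminium sealing plate with a red-brown rubber seal under the head, 118 by 158 mm, 12 mm thick; it rocks slightly to lie flat on the tray. Origin at the middle of its top face.
- sealed_tray: Bystander: a second packed tray, already closed, 110 x 150 x 38 mm, standing on the counter. Origin at the middle of its underside.
- round_jelly: Bystander: round grey jelly, 114 mm across, on a white foam tray 140 x 180 mm. Origin under its middle.
- acorn_block: Bystander: brown jelly block 90 x 130 x 45 mm on a white foam tray 140 x 180 mm. Origin under its middle.
- tray_stack: Bystander: stack of empty white trays, 110 x 150 x 75 mm. Origin under its middle.
- chili_jar: Bystander: red chili-paste jar with a white cap, 64 mm across, 90 mm tall. Origin under its middle.
- tool_cup: Bystander: steel cup with utensils, 84 mm across, 110 mm tall, utensils to 185 mm. Origin under its middle.
- spatula: Bystander: spatula 240 mm long, lying on the counter. Origin under its middle.
Things that resemble listed ones, but are neither listed nor needed, are in the scene too. Leave any green look-alike of the tray alone.

How it is judged:
By the outcome, as a careful person would: the job done as asked, in the order asked, and still so for the second after the job is handed in, while the arm keeps its last pose, push and grip.
It also fails if it takes over 58 s, if anything falls off the work surface, if the arm or the gripper's body presses on something with over 40 N, if the wrist force passes 120 N, or if a joint passes its speed limit or range.

ROBOT

A 6-joint arm with a two-finger parallel gripper is mounted at the origin on the work surface. World frame = base frame: x ahead of the robot, y to its left, z up, the work surface at z = 0. Lengths are in m, angles in rad, forces in N, time in s.
With the tool pointing down it reaches from about 0.275 to 0.875 m from the base axis. Payload 12.5 kg.
Tool frame: the origin (TCP) lies on the centre line of the jaws, within the pads' length; the fingertips stand 25 mm ahead of it and the grasp point (between the pads) lies 6 mm ahead of it; z points along the fingers, y is the line along which they close (so a half turn about z gives the same grasp; the last joint's range is limited). The gripper opens to 85 mm and grips with 20 to 120 N. Pads are 22 mm wide; open, the fingers measure 114 mm over their backs; the gripper's body (76 mm by 85 mm) begins 54 mm behind the grasp point. The pads swing forward as they close: fully open they stand 13 mm farther back than shut.
Start: joints at [-1.41, 0.351, 1.652, -0, 1.139, -0.085], TCP at [0.134, -0.533, 0.256] pointing down, gripper open.
Joint ranges: [-2.75, 2.75], [-0.79, 2.1], [0.01, 2.65], [-1.57, 4.71], [0.07, 3.14], [-2.87, 2.87]. Speed limits (rad/s): [2.22, 2.22, 2.79, 3.14, 3.14, 3.14].

INTERFACE

Orientations are given as a rotation vector (axis times angle).
In Python, from rig import bot gives the robot as it stands.
- The arm moves only by the tool play_rows, never from a script. Its argument "targets" is a list that holds one entry, the list of rows, each a list of 5 numbers: the finger opening in mm, from 0 to 85.4, then the shift along the tool's x, y, z in mm, then the turn about the tool's z in degrees. In form: [[[hand, dx, dy, dz, turn], ...]]. A call has 1 to 12 rows; each row shifts and turns the commanded pose from where the row before left it, along the tool's axes as they then stand; what a row does not reach is not made up. A row lasts 1/12 s, in which the tool goes at most 41.7 mm and 7.16 degrees, less where a joint would pass 70% of its speed; a pose out of reach is approached as far as the arm can. A call is refused whole if a number of a shift passes 41.7 or a number of a turn 7.16, either way. A call with a gripper value outside its range is refused whole. The fingers move at their own pace and stop on an object; "squeeze" is the grip in N (left out, the last holds). Time passes only in rows, so rows that do not move let the fingers close. It gives the time, the measured TCP pose, the force, the opening and the grip force at its end, in the units of the state.
- bot.observe(): the state, without advancing time (a new reading comes with each control period).
- bot.read_camera(name): name is "scene" or "top"; returns the picture (480x640x3 uint8, red, green, blue); there is no depth.
- bot.camera_params(name): a dict with "fx", "fy", "cx", "cy" (pixels), "R" (3x3) and "t" (3): a world point X has camera coordinates R X + t. Camera axes: x right, y down, z forward; pixel columns grow to the right and rows downward; lengths in m; the calibration is good to about 2 mm. A picture is of the moment at which its call begins. camera_params takes no time and is no camera call.
- bot.sign_off(): hands the job in; it is judged then, once.
The state is a dict: "clock": time; "qpos": joint angles; "qvel": joint speeds; "tau": joint torques, N m; "ee_pos": TCP position; "eef_rot": TCP orientation; "force": force on the tool from outside, world axes, zero at the start; "torque": the same for the moment, N m; "width": finger opening in m; "gripper_force": force on a finger pad.
Only numpy, scipy, OpenCV 4.12 (cv2) and the standard library are available. Lean on these libraries where they do the work, as an engineer would, in place of code of your own. Each camera call takes 0.05 s, during which the arm holds its last target. There are 200 camera calls.

## Working session

There is one attempt and no reset: what is moved stays moved. The work goes in short steps, Python scripts to look and compute and a tool call to move; the robot and the scene stay as the last step left them, time stands still between calls to the robot, and variables do not carry over. Pictures are saved under pics/ and viewed, at most 10 in all, crops included, and the job is handed in when it is done.

Besides the shell and the picture viewer there is one more tool, called after ">>>" by a JSON object that holds its "fn" and its "kwargs", one argument or row to a line. play_rows: Moves the arm, as the interface text tells. Its arguments: {"type":"object","properties":{"targets":{"type":"array"},"squeeze":{"type":"number"}},"required":["targets"]}

```bash
mkdir -p pics; python3 - <<'E'
from rig import bot
import cv2
for n in("scene","top"):
    cv2.imwrite(f"pics/{n}0.png",cv2.cvtColor(bot.read_camera(n),cv2.COLOR_RGB2BGR)); print(n,bot.camera_params(n))
s=bot.observe(); print(s)
E
```

```text
scene {'fx': 497.71624540503433, 'fy': 497.71624540503433, 'cx': 320.4813905380793, 'cy': 237.1312626609485, 'R': array([[ 0.82014673,  0.57200328, -0.01309881],
       [ 0.48580487, -0.70828306, -0.51218037],
       [-0.30224652,  0.41369959, -0.85877802]]), 't': array([-0.43175939, -0.16147959,  1.65490829])}
top {'fx': 569.8026282488291, 'fy': 569.8026282488291, 'cx': 324.85553254148215, 'cy': 238.58056155695198, 'R': array([[-0.01926167, -0.9997894 , -0.00708079],
       [-0.99850789,  0.01959796, -0.05096976],
       [ 0.0510978 ,  0.00608846, -0.9986751 ]]), 't': array([0.02038282, 0.5059686 , 1.76369339])}
{'clock': 0.1, 'qpos': array([-1.40961275e+00,  3.51181736e-01,  1.65235963e+00,  2.36573207e-05,
        1.13911766e+00, -8.46031914e-02]), 'qvel': array([-0.00063344,  0.00054409, -0.00075124, -0.00064892, -0.00051366,
        0.00020837]), 'tau': array([ 1.11832422e-03, -5.06830108e+01, -2.91875982e+01, -5.45936109e-05,
        2.67276388e-03,  2.74557593e-06]), 'ee_pos': array([ 0.13380946, -0.53319028,  0.25581276]), 'eef_rot': array([-3.11684264e+00, -3.84963704e-01,  3.03930401e-05]), 'force': array([0.37453674, 0.24880199, 0.78273891]), 'torque': array([ 0.05259922,  0.02127533, -0.04284454]), 'gripper_force': 0.0, 'width': 0.08557039142695133}
```

View pics/scene0.png

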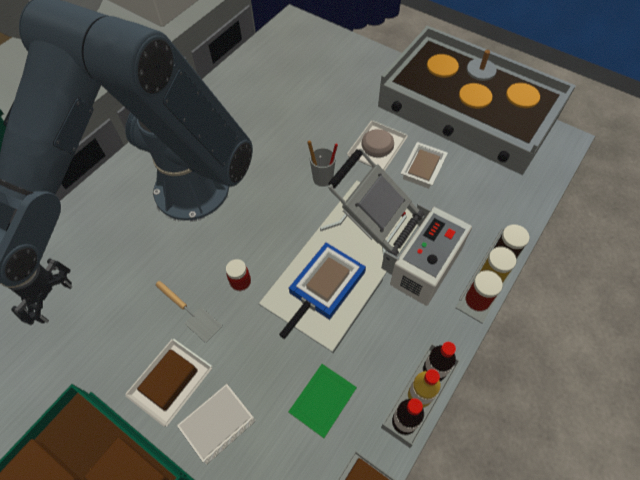

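View pics/top0.png

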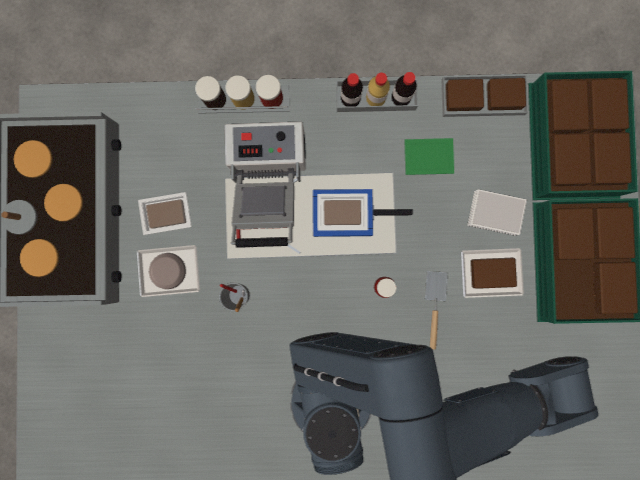

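The scene picture shows the blue carrier at about (328,280), its black handle at (295,320) and the head bar at (345,170). The top picture shows them at (343,213), (393,212) and (262,242).

Look-alikes (top pixels):
- For the carrier or tray: green sheet (429,156), open tray (165,213), sealed tray (498,212), acorn block (492,273).
- For the handle: head bar (262,242), sauce bottles (350-405,90).

I choose the blue frame at (343,213) with its handle at (393,212), and will check it in a crop.

```bash
cat > h.py <<'E'
import numpy as np, cv2
from rig import bot
def ray(n,uv):
    p=bot.camera_params(n); R=p["R"]; c=-R.T@p["t"]
    d=R.T@np.array([(uv[0]-p["cx"])/p["fx"],(uv[1]-p["cy"])/p["fy"],1]); return c,d
def cast(n,uv,z):
    c,d=ray(n,uv); return c+d*(z-c[2])/d[2]
def proj(n,X):
    p=bot.camera_params(n); q=p["R"]@X+p["t"]; return p["fx"]*q[0]/q[2]+p["cx"],p["fy"]*q[1]/q[2]+p["cy"]
def comps(m,box,amin=40):
    x0,y0,x1,y1=box; k=np.zeros(m.shape,np.uint8); k[y0:y1,x0:x1]=m[y0:y1,x0:x1]
    cs=[c for c in cv2.findContours(k,cv2.RETR_EXTERNAL,cv2.CHAIN_APPROX_NONE)[0] if cv2.contourArea(c)>amin]
    return sorted(cs,key=cv2.contourArea,reverse=True)
def rect(c,n,z):
    P=np.float32([cast(n,p[0],z)[:2] for p in c]); r=cv2.minAreaRect(P); return np.round(r[0],4),np.round(r[1],4),round(r[2],2)
E
python3 - <<'E'
from h import *
im=cv2.imread("pics/top0.png"); hsv=cv2.cvtColor(im,cv2.COLOR_BGR2HSV)
blue=cv2.inRange(hsv,(100,120,60),(130,255,255)); blk=cv2.inRange(im,(0,0,0),(45,45,45)); bed=cv2.inRange(hsv,(15,8,195),(45,60,255))
print("blue",[rect(c,"top",.085) for c in comps(blue,(290,170,420,250))])
print("handle",[rect(c,"top",.084) for c in comps(blk,(374,195,430,230))])
print("bar",[(rect(c,"top",.268),cv2.minAreaRect(c)) for c in comps(blk,(230,230,300,255))])
print("bed",[rect(c,"top",.045) for c in comps(bed,(220,165,410,265))])
cv2.imwrite("pics/crop0.png",cv2.resize(im[110:270,215:425],None,fx=3.7,fy=3.7,interpolation=cv2.INTER_CUBIC))
E
```

```text
blue [(array([ 0.5813, -0.0443]), array([0.1769, 0.1384]), 88.96)]
handle [(array([ 0.5799, -0.1942]), array([0.1109, 0.015 ]), 88.86)]
bar [((array([0.4874, 0.1784]), array([0.0204, 0.1367]), 0.79), ((261.4999694824219, 242.0), (7.629096984863281, 51.17158889770508), 88.09085083007812))]
bed [(array([ 0.5633, -0.0452]), array([0.3151, 0.2216]), 88.54), (array([ 0.5869, -0.0454]), array([0.1444, 0.1078]), 88.87), (array([0.4688, 0.2004]), array([0.2145, 0.0337]), 88.89), (array([0.5252, 0.1903]), array([0.0228, 0.1293]), 1.08), (array([ 0.6185, -0.1565]), array([0.0276, 0.0463]), 88.85)]
```

View pics/crop0.png

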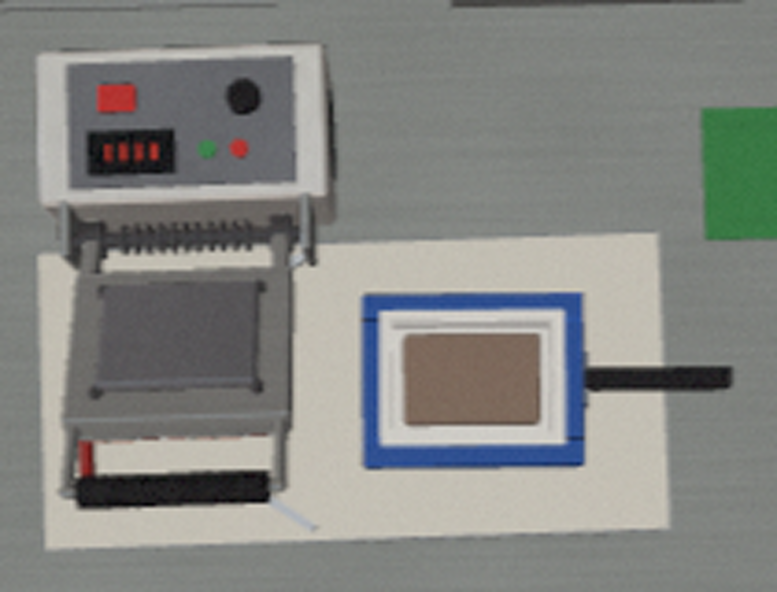

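The crop shows the blue carrier with the tray and brown slab, and its black handle sticking out on the infeed side (crop 585-730, 378). The choice is right. The head bar is at crop (173,490) and the bed edges show clearly. Next I fit the bed edges.

```bash
python3 - <<'E'
from h import *
im=cv2.imread("pics/top0.png"); hsv=cv2.cvtColor(im,cv2.COLOR_BGR2HSV)
bed=cv2.inRange(hsv,(15,8,175),(45,60,255))
def line(P):
    v=cv2.fitLine(np.float32(P),cv2.DIST_HUBER,0,.001,.001).ravel(); return v
g=cv2.cvtColor(im,cv2.COLOR_BGR2HSV)[:,:,1].astype(float); L=im[:,:,0].astype(float)
R=im[:,:,2].astype(float)
def edge(prof,lo,hi,sgn):
    d=np.diff(prof[lo:hi])*sgn; i=int(np.argmax(d)); 
    w=np.clip(d[max(i-2,0):i+3],0,None); return lo+ (np.arange(max(i-2,0),max(i-2,0)+len(w))*w).sum()/w.sum()+.5
near=[cast("top",(u,edge(R[:,u],245,268,-1)),.045)[:2] for u in list(range(310,392,3))+list(range(230,296,6))]
far=[cast("top",(u,edge(R[:,u],165,186,1)),.045)[:2] for u in range(305,388,3)]
inf=[cast("top",(edge(R[v,:],382,402,-1),v),.045)[:2] for v in list(range(180,205,2))+list(range(222,250,2))]
ls={}
for n,P in(("near",near),("far",far),("inf",inf)):
    v=line(P); ls[n]=v; P=np.array(P); r=(P-v[2:])@np.array([-v[1],v[0]]); print(n,v,np.degrees(np.arctan2(v[1],v[0])),"res",np.abs(r).max(),np.std(r))
# axes: y dir
ya=ls["near"][:2]+ls["far"][:2]*np.sign(ls["near"][:2]@ls["far"][:2]); ya*=np.sign(ya[1]); ya/=np.linalg.norm(ya); xa=np.array([ya[1],-ya[0]])
p=(ls["near"][2:]@xa+ls["far"][2:]@xa)/2; print("width",(ls["far"][2:]-ls["near"][2:])@xa)
q=ls["inf"][2:]@ya
st=xa*p+ya*(q+.385); print("station",st,"yaw",np.degrees(np.arctan2(-ya[0],ya[1])))
print("near/far offs",(ls["near"][2:]@xa)+.125,(ls["far"][2:]@xa)-.125)
b=cast("top",(261.5,242),.268)[:2]; print("bar in st",[(b-st)@xa,(b-st)@ya])
for c in((.5813,-.0443),(.5799,-.1942)): d=np.array(c)-st; print(d@xa,d@ya)
s=cv2.imread("pics/scene0.png"); hs=cv2.cvtColor(s,cv2.COLOR_BGR2HSV)
bl=cv2.inRange(hs,(100,120,60),(130,255,255)); print("scene blue",[rect(c,"scene",.085) for c in comps(bl,(280,230,380,330))])
# carrier edges from top
from h import *
for n,X in(("bar",[*(st+xa*np.float64(-.090)),.268]),("grip",[.578,-.224,.084])): print(n,proj("scene",np.array(X)),proj("top",np.array(X)))
E
```

```text
near [ 0.01454536 -0.9998942   0.45543894 -0.00190688] -89.16658 res 0.00045462637478040503 0.00021110894327626114
far [ 0.01424177 -0.99989855  0.70227164 -0.05701727] -89.183975 res 0.0008074929533141753 0.0002822912065162988
inf [ 0.9998928   0.01464496  0.5490101  -0.20362443] 0.83912456 res 0.0006922384415978071 0.00024158813624663075
width 0.2460139
station [0.5758141 0.1818013] yaw 0.82471883
near/far offs 0.58036435 0.57637817
bar in st [np.float64(-0.08845667642512962), np.float64(-0.002160318004888721)]
0.0022309003275604606 -0.22615684298500716
-0.0013265497934288409 -0.37602116342466624
scene blue [(array([ 0.5858, -0.0504]), array([0.1863, 0.1432]), 89.21)]
bar (np.float64(344.92452401989596), np.float64(167.00396351912622)) (np.float64(260.7083251369019), np.float64(242.6043358913619))
grip (np.float64(287.5840778934873), np.float64(326.0297301271655)) (np.float64(402.45643318262796), np.float64(211.9447878054214))
```

>>> {"fn": "play_rows", "kwargs": {
  "targets": [
    [[85, 0, 0, 0, -6.8], [85, 0, 0, 0, -6.8], [85, 0, 0, 0, -6.8], [85, 0, 0, 0, -6.8], [85, 0, 0, 0, -6.8], [85, 0, 0, 0, -6.8], [85, 0, 0, 0, -6.8], [85, 0, 0, 0, -6.8], [85, 0, 0, 0, -6.8], [85, 0, 0, 0, -6.8], [85, 0, 0, 0, -6.8], [85, 0, 0, 0, 0]]
  ],
  "squeeze": 40
}}

```text
clock: 1.1
ee_pos: [0.1338, -0.5333, 0.256]
eef_rot: [-2.237, -2.205, -0.001]
force: [0.0, -0.2, -0.2]
width: 0.085
gripper_force: 0.0
```

>>> {"fn": "play_rows", "kwargs": {
  "targets": [
    [[85, 15, 20, 0, 0], [85, 25, 35, 0, 0], [85, 25, 35, 0, 0], [85, 25, 35, 0, 0], [85, 25, 35, 0, 0], [85, 25, 35, 0, 0], [85, 25, 35, 0, 0], [85, 25, 35, 0, 0], [85, 25, 35, 0, 0], [85, 25, 35, 0, 0], [85, 15, 20, 0, 0], [85, 0, 0, 0, 0]]
  ]
}}

```text
clock: 2.1
ee_pos: [0.4868, -0.2893, 0.2559]
eef_rot: [-2.243, -2.199, -0.001]
force: [-0.4, -1.2, 0.2]
width: 0.0848
gripper_force: 0.0
```

```bash
cat >> h.py <<'E'
from scipy.spatial.transform import Rotation as Ro
def st(goal=None):
    s=bot.observe(); R=Ro.from_rotvec(s["eef_rot"]).as_matrix()
    print("t",round(s["clock"],2),"p",np.round(s["ee_pos"],4),"toolY deg",round(np.degrees(np.arctan2(R[1,1],R[0,1])),2),"z",np.round(R[:,2],3),"F",np.round(s["force"],1),"w",round(s["width"],4),"gf",round(s["gripper_force"],1))
    if goal is not None: print("shift mm",np.round(1000*R.T@(np.array(goal)-s["ee_pos"]),1))
    return s,R
E
python3 -c "
from h import *
s,R=st((.5796,-.2242,.081)); print(s['qpos'])"
```

```text
t 2.1 p [ 0.4868 -0.2893  0.2559] toolY deg -1.15 z [ 0.001  0.001 -1.   ] F [-0.4 -1.2  0.2] w 0.0848 gf 0.0
shift mm [ 66.9  91.4 175. ]
[-6.18820395e-01  3.80565591e-01  1.60925092e+00  9.41350454e-04
  1.15176079e+00 -5.99208004e-01]
```

>>> {"fn": "play_rows", "kwargs": {
  "targets": [
    [[85, 12, 15, 0, 0], [85, 18, 26, 0, 0], [85, 20, 28, 0, 0], [85, 17, 22, 0, 0], [85, 0, 0, 20, 0], [85, 0, 0, 35, 0], [85, 0, 0, 35, 0], [85, 0, 0, 35, 0], [85, 0, 0, 25, 0], [85, 0, 0, 15, 0], [85, 0, 0, 8, 0], [85, 0, 0, 0, 0]]
  ]
}}

```text
clock: 3.1
ee_pos: [0.575, -0.2271, 0.0817]
eef_rot: [-2.244, -2.195, 0.002]
force: [0.4, -0.5, -0.3]
width: 0.0851
gripper_force: 0.0
```

```bash
python3 - <<'E'
from h import *
im=cv2.cvtColor(bot.read_camera("scene"),cv2.COLOR_RGB2BGR)
st((.5796,-.2242,.081))
cv2.imwrite("pics/crop1.png",cv2.resize(im[210:380,230:400],None,fx=3.5,fy=3.5,interpolation=cv2.INTER_CUBIC))
E
```

```text
t 3.15 p [ 0.5758 -0.2273  0.0831] toolY deg -1.24 z [-0.001  0.    -1.   ] F [-0.4 -0.2  0.3] w 0.0851 gf 0.0
shift mm [3.2 3.8 2.1]
```

View pics/crop1.png

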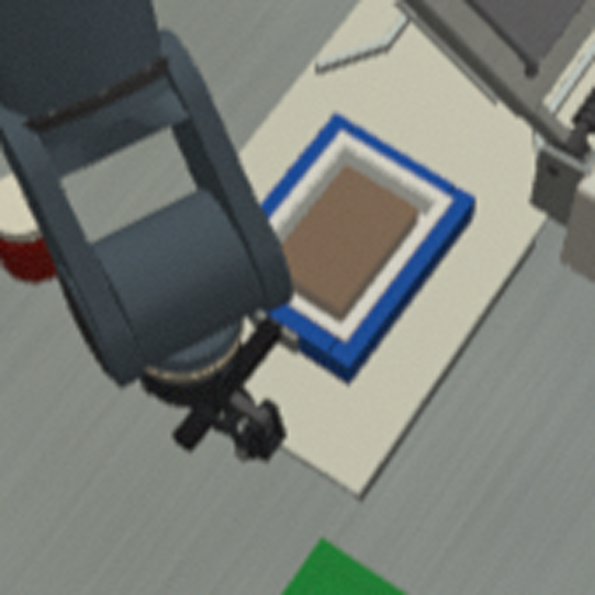

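The crop shows the open fingers on both sides of the handle near its free end (crop 230,390), with the carrier unmoved. I close the gripper.

>>> {"fn": "play_rows", "kwargs": {
  "targets": [
    [[85, 3, 4, 1.5, 0], [85, 0, 0, 0, 0], [60, 0, 0, 0, 0], [40, 0, 0, 0, 0], [25, 0, 0, 0, 0], [20, 0, 0, 0, 0], [15, 0, 0, 0, 0], [10, 0, 0, 0, 0], [10, 0, 0, 0, 0], [10, 0, 0, 0, 0]]
  ],
  "squeeze": 40
}}

```text
clock: 3.98
ee_pos: [0.5799, -0.2242, 0.082]
eef_rot: [-2.242, -2.2, 0.001]
force: [-3.3, 0.4, 6.7]
width: 0.0174
gripper_force: 41.2
```

```bash
python3 - <<'E'
from h import *
st()
im=cv2.cvtColor(bot.read_camera("top"),cv2.COLOR_RGB2BGR); hsv=cv2.cvtColor(im,cv2.COLOR_BGR2HSV)
blue=cv2.inRange(hsv,(100,120,60),(130,255,255)); print([rect(c,"top",.085) for c in comps(blue,(230,170,420,250))])
E
```

```text
t 3.98 p [ 0.5799 -0.2242  0.082 ] toolY deg -1.08 z [-0.001 -0.    -1.   ] F [-3.3  0.4  6.7] w 0.0174 gf 41.2
[(array([ 0.5815, -0.0443]), array([0.177 , 0.1384]), 88.87)]
```

>>> {"fn": "play_rows", "kwargs": {
  "targets": [
    [[10, 2, 0.5, 0, -0.5], [10, 4, 0.5, 0, -0.5], [10, 6, 0.4, 0, -0.5], [10, 8, 0, 0, -0.4], [10, 10, 0, 0, 0], [10, 10, 0, 0, 0], [10, 10, 0, 0, 0], [10, 10, 0, 0, 0], [10, 10, 0, 0, 0], [10, 8, 0, 0, 0], [10, 4, 0, 0, 0], [10, 0, 0, 0, 0]]
  ]
}}

```text
clock: 5.03
ee_pos: [0.5811, -0.1418, 0.082]
eef_rot: [2.206, 2.236, 0.001]
force: [1.1, 2.8, 3.2]
width: 0.0172
gripper_force: 39.6
```

```bash
cat >> h.py <<'E'
S=np.array([.5755,.182]); YA=np.array([-.0144,.9999]); XA=np.array([.9999,.0144])
def blue(n=None):
    im=cv2.cvtColor(bot.read_camera("top"),cv2.COLOR_RGB2BGR); hsv=cv2.cvtColor(im,cv2.COLOR_BGR2HSV)
    c=comps(cv2.inRange(hsv,(100,120,60),(130,255,255)),(225,170,420,250)); r=rect(c[0],"top",.085); d=np.array(r[0])-S
    print("carrier",r,"in st",d@XA,d@YA)
    if n: cv2.imwrite(n,im)
    return im
E
python3 - <<'E'
from h import *
s,_=st(); d=s["ee_pos"][:2]-S; print("tcp in st",d@XA,d@YA); blue()
E
```

```text
t 5.03 p [ 0.5811 -0.1418  0.082 ] toolY deg 0.78 z [ 0.001 -0.    -1.   ] F [1.1 2.8 3.2] w 0.0172 gf 39.6
tcp in st 0.0009634103057765828 -0.32381541093248456
carrier (array([0.5784, 0.0261]), array([0.1557, 0.1414]), 88.87) in st 0.0006547500000000139 -0.15592616999999998
```

```bash
cat >> h.py <<'E'
def edges(n=None,u0=315,u1=360):
    im=cv2.cvtColor(bot.read_camera("top"),cv2.COLOR_RGB2BGR); hsv=cv2.cvtColor(im,cv2.COLOR_BGR2HSV)
    if n: cv2.imwrite(n,im)
    m=cv2.inRange(hsv,(100,120,60),(130,255,255)); m[:170]=0; m[255:]=0
    T=[];B=[]
    for u in range(u0,u1):
        v=np.nonzero(m[:,u])[0]
        if len(v)>3: T.append(cast("top",(u,v[0]-.5),.085)[:2]); B.append(cast("top",(u,v[-1]+.5),.085)[:2])
    for k,P in(("far",T),("near",B)):
        v=cv2.fitLine(np.float32(P),cv2.DIST_HUBER,0,.001,.001).ravel(); v[:2]*=np.sign(v[1])
        print(k,"yaw",round(np.degrees(np.arctan2(-v[0],v[1])),2),"st x",round(float((v[2:]-S)@XA)*1000,1))
    k=[np.nonzero(m[v])[0].max()+.5 for v in (*range(198,206),*range(219,226)) if m[v].any()]
    print("rear end y in st",(cast("top",(np.median(k),212),.085)[:2]-S)@YA)
    return im
E
python3 - <<'E'
from h import *
edges("pics/top1.png",292,335)
E
```

```text
far yaw 2.06 st x 69.8
near yaw 0.85 st x -69.4
rear end y in st -0.2323751464771117
```

```bash
python3 -c "
import cv2
im=cv2.imread('pics/top1.png');cv2.imwrite('pics/crop2.png',cv2.resize(im[160:270,215:425],None,fx=3.7,fy=3.7,interpolation=cv2.INTER_CUBIC))"
```

```text
(no output)
```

View pics/crop2.png

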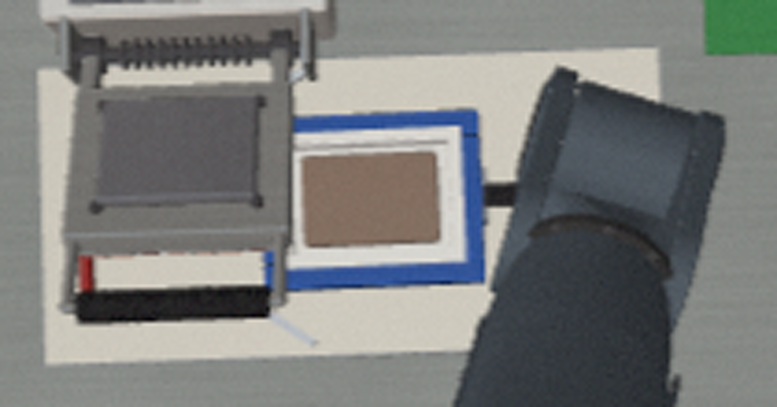

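The crop shows the carrier entering under the head, parallel to the bed (near edge at crop 270-480, 283), with the handle still gripped. I push on.

>>> {"fn": "play_rows", "kwargs": {
  "targets": [
    [[10, 3, 0, 0, 0], [10, 5, 0, 0, 0], [10, 6, 0, 0, 0], [10, 6, 0, 0, 0], [10, 6, 0, 0, 0], [10, 6, 0, 0, 0], [10, 4, 0, 0, 0], [10, 0, 0, 0, 0]]
  ]
}}

```text
clock: 5.8
ee_pos: [0.5804, -0.1064, 0.082]
eef_rot: [2.206, 2.236, -0.0]
force: [1.2, -0.2, 3.6]
width: 0.0172
gripper_force: 39.7
```

>>> {"fn": "play_rows", "kwargs": {
  "targets": [
    [[10, 3, 0, 0, 0], [10, 5, 0, 0, 0], [10, 6, 0, 0, 0], [10, 6, 0, 0, 0], [10, 4, 0, 0, 0], [10, 0, 0, 0, 0]]
  ]
}}

```text
clock: 6.3
ee_pos: [0.5801, -0.0824, 0.082]
eef_rot: [2.206, 2.236, -0.0]
force: [1.0, -2.6, 3.6]
width: 0.0173
gripper_force: 39.7
```

```bash
python3 - <<'E'
from h import *
s,_=st(); d=s["ee_pos"][:2]-S; print("tcp in st",d@XA,d@YA,s["torque"]); edges(None,292,315)
E
```

```text
t 6.3 p [ 0.5801 -0.0824  0.082 ] toolY deg 0.78 z [ 0.001 -0.001 -1.   ] F [ 1.  -2.6  3.6] w 0.0173 gf 39.7
tcp in st 0.000796219361522432 -0.26441372093174736 [-0.20221319  0.03336122 -0.01156283]
far yaw 3.26 st x 70.1
near yaw -1.13 st x -69.7
rear end y in st -0.17245099986318763
```

>>> {"fn": "play_rows", "kwargs": {
  "targets": [
    [[10, 3, 0, 0, 0], [10, 5, 0, 0, 0], [10, 7, 0, 0, 0], [10, 7, 0, 0, 0], [10, 7, 0, 0, 0], [10, 7, 0, 0, 0], [10, 5, 0, 0, 0], [10, 3, 0, 0, 0], [10, 0, 0, 0, 0]]
  ]
}}

```text
clock: 7.1
ee_pos: [0.5795, -0.0384, 0.082]
eef_rot: [2.206, 2.236, -0.0]
force: [1.6, -1.7, 4.9]
width: 0.0172
gripper_force: 39.8
```

>>> {"fn": "play_rows", "kwargs": {
  "targets": [
    [[10, 3, 0, 0, 0], [10, 5, 0, 0, 0], [10, 6, 0, 0, 0], [10, 6, 0, 0, 0], [10, 4, 0, 0, 0], [10, 2, 0, 0, 0], [10, 0, 0, 0, 0]]
  ]
}}

```text
clock: 7.68
ee_pos: [0.5792, -0.0126, 0.082]
eef_rot: [2.206, 2.236, -0.0]
force: [0.8, -4.6, 5.5]
width: 0.0173
gripper_force: 39.8
```

>>> {"fn": "play_rows", "kwargs": {
  "targets": [
    [[10, 1, 0, 0, 0], [10, 1, 0, 0, 0], [10, 1, 0, 0, 0], [10, 1, 0, 0, 0], [10, 0, 0, 0, 0]]
  ]
}}

```text
clock: 8.1
ee_pos: [0.5791, -0.0091, 0.082]
eef_rot: [2.206, 2.236, -0.001]
force: [0.7, -8.1, 4.4]
width: 0.0174
gripper_force: 39.8
```

>>> {"fn": "play_rows", "kwargs": {
  "targets": [
    [[10, 1, 0, 0, 0], [10, 1, 0, 0, 0], [10, 1, 0, 0, 0], [10, 1, 0, 0, 0], [10, 0, 0, 0, 0]]
  ]
}}

```text
clock: 8.52
ee_pos: [0.5791, -0.0051, 0.082]
eef_rot: [2.206, 2.235, -0.001]
force: [0.2, -7.7, 4.6]
width: 0.0176
gripper_force: 39.8
```

>>> {"fn": "play_rows", "kwargs": {
  "targets": [
    [[10, 1, 0, 0, 0], [10, 1, 0, 0, 0], [10, 1, 0, 0, 0], [10, 0, 0, 0, 0]]
  ]
}}

```text
clock: 8.85
ee_pos: [0.579, -0.0021, 0.082]
eef_rot: [2.206, 2.235, -0.001]
force: [-0.2, -8.5, 4.6]
width: 0.0176
gripper_force: 39.8
```

```bash
python3 - <<'E'
from h import *
s,_=st(); d=s["ee_pos"][:2]-S; print("tcp in st",d@XA,d@YA,s["torque"]); edges("pics/top2.png",292,300)
E
```

```text
t 8.85 p [ 0.579  -0.0021  0.082 ] toolY deg 0.77 z [ 0.001 -0.001 -1.   ] F [-0.2 -8.5  4.6] w 0.0176 gf 39.8
tcp in st 0.0008676496942155062 -0.18416695460128746 [-1.21197052  0.09943454  0.0121516 ]
far yaw 89.05 st x 30.4
near yaw -1.13 st x -69.2
rear end y in st -0.09450489831854218
```

>>> {"fn": "play_rows", "kwargs": {
  "targets": [
    [[10, 1, 0, 0, 0], [10, 1, 0, 0, 0], [10, 1, 0, 0, 0], [10, 0, 0, 0, 0]]
  ]
}}

```text
clock: 9.23
ee_pos: [0.5789, -0.0003, 0.082]
eef_rot: [2.205, 2.235, -0.003]
force: [-0.6, -18.5, 4.4]
width: 0.0172
gripper_force: 39.8
```

>>> {"fn": "play_rows", "kwargs": {
  "targets": [
    [[10, 1, 0, 0, 0], [10, 1, 0, 0, 0], [10, 0, 0, 0, 0]]
  ]
}}

```text
clock: 9.48
ee_pos: [0.5787, -0.0001, 0.082]
eef_rot: [2.203, 2.235, -0.006]
force: [-2.9, -32.1, 6.4]
width: 0.0177
gripper_force: 39.9
```

```bash
python3 - <<'E'
from h import *
s,_=st(); d=s["ee_pos"][:2]-S; print("tcp in st",d@XA,d@YA,s["torque"]); edges("pics/top3.png",292,300)
im=cv2.imread("pics/top3.png"); a=im[160:270,215:325]
sc=cv2.cvtColor(bot.read_camera("scene"),cv2.COLOR_RGB2BGR)[130:320,260:450]
cv2.imwrite("pics/crop3.png",np.hstack([cv2.resize(a,(390,390),interpolation=cv2.INTER_CUBIC),cv2.resize(sc,(390,390),interpolation=cv2.INTER_CUBIC)]))
E
```

```text
t 9.48 p [ 5.787e-01 -1.000e-04  8.200e-02] toolY deg 0.81 z [-0.    -0.005 -1.   ] F [ -2.9 -32.1   6.4] w 0.0177 gf 39.9
tcp in st 0.0005405210210323942 -0.18209956565999927 [-4.71099959  0.48321128  0.25490335]
far yaw 86.69 st x 35.6
near yaw -1.12 st x -69.2
rear end y in st -0.09150596138330581
```

View pics/crop3.png

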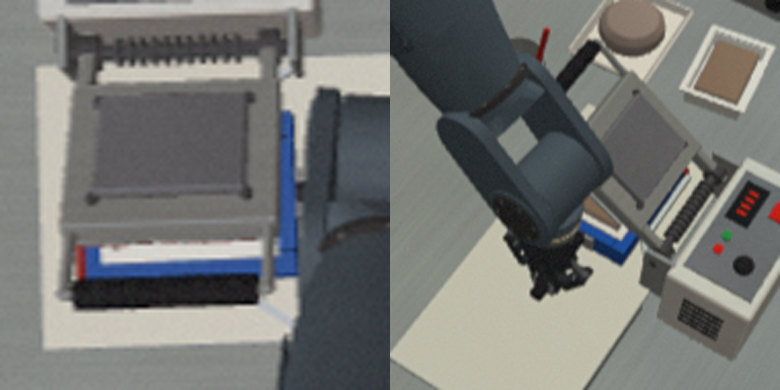

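The crop shows the carrier fully under the head, its far end at the red stop (left half, 80,262), and the push force has risen to 32 N. It is home. I ease off, release and rise.

>>> {"fn": "play_rows", "kwargs": {
  "targets": [
    [[10, -1, 0, 0, 0], [10, -1, 0, 0, 0], [10, 0, 0, 0, 0]]
  ]
}}

```text
clock: 9.83
ee_pos: [0.5786, -0.0002, 0.082]
eef_rot: [2.205, 2.236, -0.003]
force: [-1.8, -15.6, 6.1]
width: 0.0177
gripper_force: 40.0
```

>>> {"fn": "play_rows", "kwargs": {
  "targets": [
    [[10, -0.8, 0, 0, 0], [10, 0, 0, 0, 0], [30, 0, 0, 0, 0], [50, 0, 0, 0, 0], [60, 0, 0, 0, 0], [60, 0, 0, 0, 0], [60, 0, 0, 0, 0], [60, 0, 0, -10, 0], [60, 0, 0, -25, 0], [60, 0, 0, -35, 0], [60, 0, 0, -40, 0], [60, 0, 0, -40, 0]]
  ]
}}

```text
clock: 10.83
ee_pos: [0.5782, 0.0012, 0.234]
eef_rot: [-2.206, -2.236, 0.0]
force: [1.0, -0.6, 0.2]
width: 0.0601
gripper_force: 0.0
```

>>> {"fn": "play_rows", "kwargs": {
  "targets": [
    [[60, 0, 0, -40, 0], [60, 0, 0, -40, 0], [60, 0, 0, -40, 0], [60, 0, 0, -25, 0], [60, 0, 0, -10, 0], [60, 0, -20, 0, 0], [60, 0, -25, 0, 0], [60, 0, -25, 0, 0], [60, 0, -15, 0, 0], [60, 0, 0, 0, 0]]
  ]
}}

```text
clock: 11.67
ee_pos: [0.4914, 0.0, 0.387]
eef_rot: [-2.206, -2.236, 0.001]
force: [-0.3, 0.4, 0.6]
width: 0.0601
gripper_force: 0.0
```

```bash
python3 - <<'E'
from h import *
s,_=st((.488,.1785,.39)); edges("pics/top4.png",292,300)
im=cv2.imread("pics/top4.png"); print([ (cv2.minAreaRect(c),rect(c,"top",.268)) for c in comps(cv2.inRange(im,(0,0,0),(45,45,45)),(225,230,300,255))])
E
```

```text
t 11.67 p [0.4914 0.     0.387 ] toolY deg 0.79 z [-0.001  0.    -1.   ] F [-0.3  0.4  0.6] w 0.0601 gf 0.0
shift mm [178.5  -1.   -3. ]
far yaw 85.49 st x 42.2
near yaw 81.92 st x -29.5
rear end y in st -0.09150596138330581
[(((261.51275634765625, 241.8828887939453), (7.862300872802734, 51.20490264892578), 88.09085083007812), (array([0.4877, 0.1783]), array([0.021 , 0.1368]), 0.79))]
```

>>> {"fn": "play_rows", "kwargs": {
  "targets": [
    [[60, 15, 0, 0, 0], [60, 30, 0, 0, 0], [60, 35, 0, 0, 0], [60, 35, 0, 0, 0], [60, 35, 0, 0, 0], [60, 20, 0, 0, 0], [60, 8, -1, 0, 0], [60, 0, 0, 15, 0], [60, 0, 0, 25, 0], [60, 0, 0, 20, 0], [60, 0, 0, 0, 0], [60, 0, 0, 0, 0]]
  ]
}}

```text
clock: 12.72
ee_pos: [0.4905, 0.1774, 0.3265]
eef_rot: [-2.206, -2.235, 0.003]
force: [-0.5, -0.1, 0.7]
width: 0.0601
gripper_force: 0.0
```

```bash
python3 - <<'E'
from h import *
s,_=st((.488,.1785,.274))
sc=cv2.cvtColor(bot.read_camera("scene"),cv2.COLOR_RGB2BGR)
print("bar expected px",proj("scene",np.array([.488,.1785,.268])))
cv2.imwrite("pics/crop4.png",cv2.resize(sc[80:250,260:430],None,fx=3.5,fy=3.5,interpolation=cv2.INTER_CUBIC))
E
```

```text
t 12.72 p [0.4905 0.1774 0.3265] toolY deg 0.76 z [-0.002 -0.001 -1.   ] F [-0.5 -0.1  0.7] w 0.0601 gf 0.0
shift mm [ 1.1 -2.4 52.5]
bar expected px (np.float64(345.1863586471766), np.float64(167.83962681560627))
```

View pics/crop4.png

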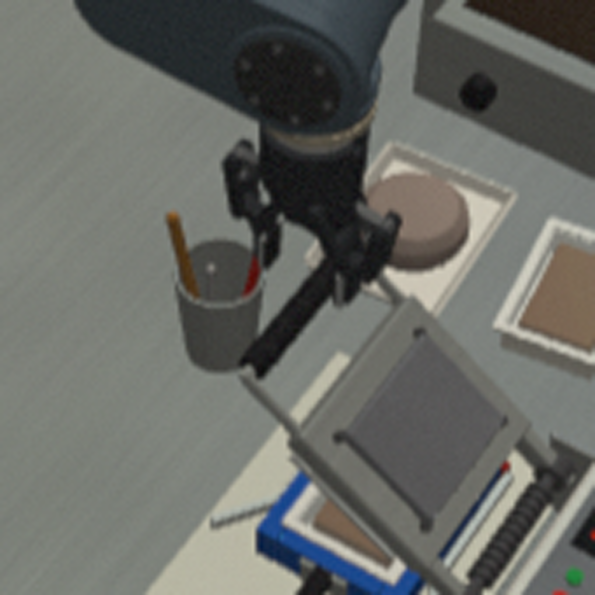

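The crop shows the open jaws above the head bar, one finger on each side of it (bar at crop 300,310), clear of the head and the cup. I descend and pinch.

>>> {"fn": "play_rows", "kwargs": {
  "targets": [
    [[60, 1, -2.4, 10, 0], [60, 0, 0, 15, 0], [60, 0, 0, 15, 0], [60, 0, 0, 10, 0], [60, 0, 0, 2.5, 0], [60, 0, 0, 0, 0], [40, 0, 0, 0, 0], [28, 0, 0, 0, 0], [20, 0, 0, 0, 0], [15, 0, 0, 0, 0], [15, 0, 0, 0, 0], [15, 0, 0, 0, 0]]
  ],
  "squeeze": 60
}}

```text
clock: 13.77
ee_pos: [0.4864, 0.1789, 0.2745]
eef_rot: [-2.204, -2.235, 0.004]
force: [-10.2, -0.5, 4.6]
width: 0.0226
gripper_force: 58.7
```

```bash
python3 - <<'E'
from h import *
s,R=st()
S2=np.array([.5761,.180]); p0=s["ee_pos"]
h=np.r_[S2+.12*XA,.12]
# arc, in tool axes (mm), steps of head angle from the bar's raised position
a0=np.arcsin(.148/.255); f=lambda a:-.255*np.cos(a)*np.r_[XA,0]+np.array([0,0,.255*np.sin(a)])
for th in (0,.1,.2,.3,.4,.5,.55,.6):
    d=f(a0-th)-f(a0); print(th,np.round(1000*R.T@d,1),"goal tcp",np.round(p0+d,4))
E
```

```text
t 13.77 p [0.4864 0.1789 0.2745] toolY deg 0.79 z [-0.004 -0.    -1.   ] F [-10.2  -0.5   4.6] w 0.0226 gf 58.7
0 [0. 0. 0.] goal tcp [0.4864 0.1789 0.2745]
0.1 [ -0.  -13.7  21.5] goal tcp [0.4727 0.1787 0.253 ]
0.2 [ -0.  -25.1  44.3] goal tcp [0.4612 0.1785 0.2303]
0.3 [ -0.  -34.2  68.1] goal tcp [0.452  0.1784 0.2065]
0.4 [ -0.  -40.9  92.7] goal tcp [0.4452 0.1783 0.1819]
0.5 [ -0.  -45.1 117.8] goal tcp [0.4409 0.1782 0.1568]
0.55 [ -0.  -46.3 130.5] goal tcp [0.4397 0.1782 0.1441]
0.6 [ -0.  -46.8 143.3] goal tcp [0.4392 0.1782 0.1314]
```

>>> {"fn": "play_rows", "kwargs": {
  "targets": [
    [[15, 0, -3.2, 3.0, 0], [15, 0, -5.0, 7.5, 0], [15, 0, -7.0, 11.0, 0], [15, 0, -6.0, 11.4, 0], [15, 0, -5.4, 11.4, 0], [15, 0, -4.8, 11.9, 0], [15, 0, -4.3, 11.9, 0], [15, 0, -3.6, 12.3, 0], [15, 0, -3.1, 12.3, 0], [15, 0, 0, 0, 0]]
  ]
}}

```text
clock: 14.6
ee_pos: [0.4447, 0.1783, 0.1804]
eef_rot: [-2.205, -2.236, 0.002]
force: [-3.3, 0.6, 5.4]
width: 0.0222
gripper_force: 59.5
```

```bash
python3 -c "
from h import *
st((.4409,.1782,.1568))"
```

```text
t 14.6 p [0.4447 0.1783 0.1804] toolY deg 0.79 z [-0.001 -0.    -1.   ] F [-3.3  0.6  5.4] w 0.0222 gf 59.5
shift mm [-0.  -3.7 23.6]
```

>>> {"fn": "play_rows", "kwargs": {
  "targets": [
    [[15, 0, -0.8, 5, 0], [15, 0, -1.2, 8, 0], [15, 0, -1.2, 8, 0], [15, 0, -0.8, 8, 0], [15, 0, -0.5, 5, 0], [15, 0, -0.3, 3, 0], [15, 0, 0, 0, 0]]
  ]
}}

```text
clock: 15.18
ee_pos: [0.4396, 0.1782, 0.1446]
eef_rot: [-2.205, -2.235, 0.004]
force: [-10.4, 2.1, 6.0]
width: 0.022
gripper_force: 60.1
```

>>> {"fn": "play_rows", "kwargs": {
  "targets": [
    [[15, 0, -0.2, 2, 0], [15, 0, -0.1, 2, 0], [15, 0, 0, 2, 0], [15, 0, 0, 1, 0], [15, 0, 0, 0, 0], [15, 0, 0, 0, 0]]
  ]
}}

```text
clock: 15.68
ee_pos: [0.4393, 0.1782, 0.1384]
eef_rot: [-2.205, -2.235, 0.004]
force: [-11.5, 0.3, 12.7]
width: 0.0224
gripper_force: 60.6
```

```bash
python3 -c "
from h import *
st((.4392,.1782,.1314)); st()"
```

```text
t 15.68 p [0.4393 0.1782 0.1384] toolY deg 0.78 z [-0.003 -0.    -1.   ] F [-11.5   0.3  12.7] w 0.0224 gf 60.6
shift mm [ 0.  -0.1  7. ]
t 15.68 p [0.4393 0.1782 0.1384] toolY deg 0.78 z [-0.003 -0.    -1.   ] F [-11.5   0.3  12.7] w 0.0224 gf 60.6
```

>>> {"fn": "play_rows", "kwargs": {
  "targets": [
    [[15, 0, -0.5, 1, 0], [15, 0, -0.5, 1, 0], [15, 0, 0, 1, 0], [15, 0, 0, 1, 0], [15, 0, 0, 1, 0], [15, 0, 0, 1, 0], [15, 0, 0, 0, 0], [15, 0, 0, 0, 0]]
  ]
}}

```text
clock: 16.35
ee_pos: [0.439, 0.1782, 0.1327]
eef_rot: [-2.206, -2.236, 0.001]
force: [-9.3, -0.1, 13.8]
width: 0.0222
gripper_force: 60.7
```

```bash
python3 - <<'E'
from h import *
s,R=st((.4392,.1782,.1314))
sc=cv2.cvtColor(bot.read_camera("scene"),cv2.COLOR_RGB2BGR); tp=cv2.cvtColor(bot.read_camera("top"),cv2.COLOR_RGB2BGR)
st(); print("bar level ends px",[np.round(proj(n,np.r_[np.array([.5761,.18])-.135*XA+e*YA,.125]),1) for n in("scene","top") for e in(-.07,.07)])
cv2.imwrite("pics/crop5.png",np.hstack([cv2.resize(sc[130:270,300:440],(395,395),interpolation=cv2.INTER_CUBIC),cv2.resize(tp[160:270,215:325],(395,395),interpolation=cv2.INTER_CUBIC)]))
E
```

```text
t 16.35 p [0.439  0.1782 0.1327] toolY deg 0.78 z [-0.001 -0.    -1.   ] F [-9.3 -0.1 13.8] w 0.0222 gf 60.7
shift mm [-0.   0.2  1.3]
t 16.45 p [0.439  0.1782 0.1328] toolY deg 0.78 z [-0.001 -0.    -1.   ] F [-9.3 -0.3 14.1] w 0.0222 gf 60.7
bar level ends px [array([317.4, 207.4]), array([343.3, 175.7]), array([291.6, 259.2]), array([243.7, 260.9])]
```

View pics/crop5.png

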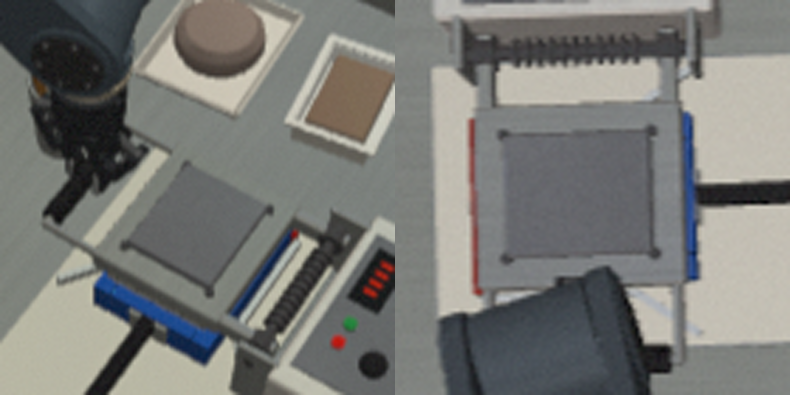

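The crop shows the head level over the carrier, which is still home (blue edge against the guides, handle out at the right). The bar's near end is at crop (55,215), and the bar is held in the jaws. I press the last millimetre and check the bar height.

>>> {"fn": "play_rows", "kwargs": {
  "targets": [
    [[15, 0, 0, 0.7, 0], [15, 0, 0, 0.6, 0], [15, 0, 0, 0, 0], [15, 0, 0, 0, 0], [15, 0, 0, 0, 0]]
  ]
}}

```text
clock: 16.87
ee_pos: [0.439, 0.1782, 0.1315]
eef_rot: [-2.206, -2.236, 0.001]
force: [-10.5, -0.3, 15.6]
width: 0.0223
gripper_force: 60.8
```

```bash
python3 - <<'E'
from h import *
s,R=st((.4392,.1782,.1314))
sc=cv2.cvtColor(bot.read_camera("scene"),cv2.COLOR_RGB2BGR)
m=cv2.inRange(sc,(0,0,0),(50,50,50))
h=np.array([.5761,.18])+.12*XA
def bar(th,e):
    a=np.arcsin(.148/.255)-th; return np.r_[h-.255*np.cos(a)*XA+e*YA,.12+.255*np.sin(a)]
# free part of the bar, near end: mid-line from mask runs along image columns/rows
for e in (-.06,-.05,-.04,-.03):
    c=np.array(proj("scene",bar(.6,e))); c2=np.array(proj("scene",bar(.6,e+.02))); t=(c2-c)/np.linalg.norm(c2-c); n=np.array([-t[1],t[0]])
    k=[i for i in np.arange(-12,12,.25) if m[tuple(np.round(c+i*n).astype(int)[::-1])]]
    off=[(np.array(proj("scene",bar(th,e)))-c)@n for th in(.56,.58,.62,.64)]
    print(e,"n",np.round(n,2),"dark",min(k,default=None),max(k,default=None),np.round(off,2))
E
```

```text
t 16.87 p [0.439  0.1782 0.1315] toolY deg 0.79 z [-0.001 -0.    -1.   ] F [-10.5  -0.3  15.6] w 0.0223 gf 60.8
shift mm [0.  0.2 0.1]
-0.06 n [0.78 0.63] dark -3.5 3.75 [-1.16 -0.6   0.63  1.28]
-0.05 n [0.78 0.63] dark -3.5 2.75 [-1.16 -0.6   0.62  1.28]
-0.04 n [0.78 0.63] dark -3.25 3.25 [-1.16 -0.59  0.62  1.27]
-0.03 n [0.78 0.63] dark -3.25 3.75 [-1.15 -0.59  0.62  1.27]
```

The bar's axis matches the level head (0.60 rad) and the push of about 14–15 N is what half plate travel should take. I hand in while holding.

```bash
python3 -c "
from h import *
print(bot.sign_off())"
```

```text
the job is handed in; nothing more can be done
None
```

I slid the carrier home against the red end stop and handed the job in at about 17 s, still holding the bar down. The head measures level and the sealing plate should be about half-way in, judged from bar height and push force because plate travel can't be read directly.

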